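# Clamp a heat sink for bonding in a swing-strap fixture

### The arm

A 6-joint arm with a two-finger parallel gripper is mounted at the origin on a cart in front of the work surface, level with it; the furniture and walls round the work are solid. World frame = base frame: x ahead of the robot, y to its left, z up, the work surface at z = 0. Lengths are in m, angles in rad, forces in N, time in s.
With the tool pointing down it reaches from about 0.4 to 0.825 m from the base axis. Payload 7 kg.
Tool frame: the origin (TCP) lies midway between the tips of the shut fingers; the grasp point (between the pads) lies 19 mm behind it; z points along the fingers, x is the direction in which the jaws open and shut, and the axes are right-handed (so a half turn about z gives the same grasp; the last joint's range is limited). The gripper opens to 88 mm and grips with 3 to 60 N. Pads are 19 mm wide; open, the fingers measure 130 mm over their backs; the gripper's body (78 mm by 193 mm) begins 47 mm behind the grasp point.
Start: joints at [-1.057, 0.359, 0.012, 0, -1.224, -0.288], TCP at [0.151, -0.658, 0.227] pointing down, gripper open.
Joint ranges: [-3.07, 3.07], [-1.43, 2.12], [-1.02, 1.25], [-3.03, 1.67], [-3.05, -0], [-3.03, 3.03]. Speed limits (rad/s): [2.39, 2.39, 3.01, 3.14, 3.14, 3.14].

### API

Orientations are given as [roll, pitch, yaw] about the fixed x, y, z axes, in that order (R = Rz(yaw) Ry(pitch) Rx(roll)).
In Python, from station import arm, grab_frame, camera_params gives the robot as it stands.
- The arm moves only by the shell command python3 -m handwheel 'ROWS' [FORCE]. ROWS is JSON, a list that holds one entry, the list of rows, each a list of 5 numbers: the finger opening in m, from 0 to 0.0876, then the shift along the tool's x, y, z in m, then the turn about the tool's z in degrees. A call has 1 to 20 rows; each row is the pose to reach, as a shift and turn from the pose measured when the call began, along the tool's axes at that moment; what a row does not reach only later rows make up. A row lasts 1/12 s, in which the tool goes at most 41.7 mm and 7.16 degrees, less where a joint would pass 70% of its speed; a pose out of reach is approached as far as the arm can. A call with a gripper value outside its range is refused whole. The fingers move at their own pace and stop on an object; FORCE is the grip in N (left out, the last holds). Time passes only in rows, so rows that repeat a pose let the fingers close. It gives the time, the measured TCP pose, the force and the opening at its end, in the units of the state.
- arm.get_state(): the state, without advancing time (a new reading comes with each control period).
- grab_frame(name): name is "scene" or "top"; returns the picture (400x640x3 uint8, blue, green, red); there is no depth.
- camera_params(name): a dict with "intrinsics" (3x3 intrinsics, pixels), "R" (3x3) and "t" (3): a world point X has camera coordinates R X + t. Camera axes: x right, y down, z forward; pixel columns grow to the right and rows downward; lengths in m; the calibration is good to about 2 mm. A picture is of the moment at which its call begins. camera_params takes no time and is no camera call.
- arm.job_done(): hands the job in, once; it reports no verdict.
The state is a dict: "t": time; "q": joint angles; "qd": joint speeds; "joint_efforts": joint torques, N m; "eef_pos": TCP position; "ee_rot": TCP orientation; "force": force on the tool from outside, world axes, zero at the start; "moment": the same for the moment, N m; "width": finger opening in m.
Only numpy, scipy, OpenCV 4.12 (cv2) and the standard library are available. Lean on these libraries where they do the work, as an engineer would, in place of code of your own. Each camera call takes 0.05 s, during which the arm holds its last target.

### The job

A heat sink lies ready on the power module of the board in the bonding fixture and must be clamped while it sets. With the back of a finger, push the open clamp strap round until it stops against its pin, with its shoe over the heat sink; only then press the cam lever at the end of the strap down as far as it goes. Do not touch or shift the heat sink, and leave the syringe, the tweezers and the vial where they are.

Things in the scene. Friction and masses are not known exactly. Their poses are not given: they have to be found in the camera images.
- fixture: Fixed bonding fixture: grey base plate, green board in four black nests. Origin on the bench under the axis of the upright clamp stud (dark column, 28 mm across, to z 70; spring and nut above the strap to z 113 mm); x axis points along the plate from the stud to the heat sink, z up. The plate spans x -49 to 157, y -45 to 45 mm, top at z 12. Stop pin, 8 mm across, 80 mm high, at x 40, y -15 mm.
- strap (a joint): Angle of the clamp strap about the upright stud (rad): 0 = against the stop pin, along the fixture's x axis, shoe over the heat sink; positive = open, counter-clockwise from above, toward the fixture's +y side (up to 1.9). Starts open by 1.0 to 1.6. Light friction (about 2.5 N at strap_mid); stays where it is left. The cam lever sits on its outer end.
- strap_mid (a point): Middle of the dark steel strap bar, 50 mm from the stud axis, half-way up its thickness: where to push its side. The bar is 22 mm wide, 12 mm thick, underside at z 70 mm, from 27 mm behind the stud axis to 120 mm in front. x along the bar from stud to shoe, y across it: push on the +y side, towards -y, to close the strap.
- shoe: The black shoe with its steel ring and stem; origin on the axis of the cam's eccentric, 26 mm above its underside.
- shoe_face (a point): Centre of the underside of the round black shoe, 20 mm across, that hangs from the cam about 105 mm from the stud axis, 1.6 to 2.5 mm above the heat sink's top while the lever is up. The cam lowers it by 5.3 mm; once it meets the heat sink the strap rises up to 3 mm against the stud's spring (3.5 N per mm), which sets the clamping force to about 14 N.
- cam_lever (a joint): Angle of the cam lever about the level cross pin in the strap's forked outer end (rad): 0 = raised, 1.22 = fully down (level); its slope above level is 1.22 minus this value. Starts at 0 to 0.2. It points outward, away from the stud, in line with the strap. It takes 2 to 4 N at its end; it stays where it is left and holds itself down.
- lever_end (a point): Middle of the upper face of the lever's black grip (20 mm wide, 36 long, 10 thick), 70 mm from the cross pin; the lever's tip is at 86 mm. The pin lies 101 mm from the stud axis, 78 mm above the bench (up to 81 when clamped). The face lies 5 mm above the pin-to-tip line. Raised, the lever leans outward and this face looks up and toward the stud: push it outward and down along its arc.
- heatsink: Loose finned aluminium heat sink, 42 mm along the fixture's x axis, 30 mm across, 22 mm high, 105 mm from the stud axis; origin at the centre of its underside, 30 mm above the bench (top at 52 mm). Not to be touched by the robot.
- pad_centre (a point): Centre of the thermal pad on top of the board's power module, under the heat sink, 30 mm above the bench; moves with the fixture.
- syringe: Bystander: loose syringe, 25 x 141 x 18 mm, lying along the side of the fixture away from the open strap; origin at the centre of its underside.
- tweezers: Bystander: loose black tweezers, 13 x 127 x 9 mm, lying along the fixture on the side of the open strap; origin at the centre of the underside.
- vial: Bystander: loose vial with a screw cap, 23 mm across, 53 mm high, standing near the stud on the side away from the open strap; origin at the centre of its underside.
Things that resemble listed ones, but are neither listed nor needed, are in the scene too. Of the things that look like the fixture, the larger one is meant.

How it is judged:
By the outcome, as a careful person would: the job done as asked, in the order asked, and still so for the second after the job is handed in, with the robot touching nothing.
It also fails if it takes over 51 s, if anything falls off the work surface, if the arm or the gripper's body presses on something with over 40 N, if the wrist force passes 120 N, or if a joint passes its speed limit or range.

## Working session

There is one attempt and no reset: what is moved stays moved. The work goes in short steps, Python scripts to look and compute and a shell command to move; the robot and the scene stay as the last step left them, time stands still between calls to the robot, and variables do not carry over. Pictures are saved under pics/ and viewed, and the job is handed in when it is done.

```bash
mkdir -p pics; ls
python3 - <<'E'
from station import arm, grab_frame, camera_params
import cv2
for n in("scene","top"):
    cv2.imwrite(f"pics/{n}0.png",grab_frame(n)); p=camera_params(n); print(n,p)
print(arm.get_state())
E
```

```text
pics
scene {'intrinsics': array([[446.17851469,   0.        , 315.18192475],
       [  0.        , 446.17851469, 198.17549543],
       [  0.        ,   0.        ,   1.        ]]), 'R': array([[-0.8874337 , -0.46072838, -0.01381243],
       [-0.3427919 ,  0.67971015, -0.64845032],
       [ 0.30814792, -0.57072188, -0.76113165]]), 't': array([0.5992059 , 0.2122196 , 0.81861196])}
top {'intrinsics': array([[445.97060206,   0.        , 316.68579702],
       [  0.        , 445.97060206, 204.23491505],
       [  0.        ,   0.        ,   1.        ]]), 'R': array([[-0.01855021, -0.99933371, -0.03143273],
       [-0.98214821,  0.02409916, -0.18655862],
       [ 0.18719182,  0.0274109 , -0.98194087]]), 't': array([0.13905406, 0.6252744 , 0.83481623])}
{'t': 0.1, 'q': array([-1.05689495e+00,  3.59292110e-01,  1.11345229e-02, -3.09112874e-04,
       -1.22409519e+00, -2.88139429e-01]), 'qd': array([ 9.98050125e-04, -2.73309599e-03,  2.54053735e-03,  1.09807395e-05,
        1.53838037e-03, -5.32335973e-05]), 'joint_efforts': array([-2.96135586e-03, -5.84165668e+01,  2.93752956e+01,  7.01543793e+00,
        1.02065282e-02, -5.99371629e-05]), 'eef_pos': array([ 0.15099532, -0.65743699,  0.2257243 ]), 'ee_rot': array([-3.14145736e+00, -1.47898908e-03,  1.79645293e+00]), 'force': array([ 0.33137771, -0.26789969, -0.7815554 ]), 'moment': array([0.01327636, 0.02376028, 0.00794081]), 'width': 0.08752983449247673}
```

View pics/scene0.png

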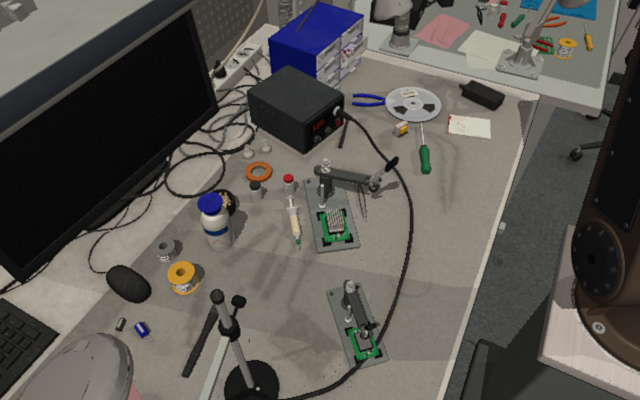

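View pics/top0.png

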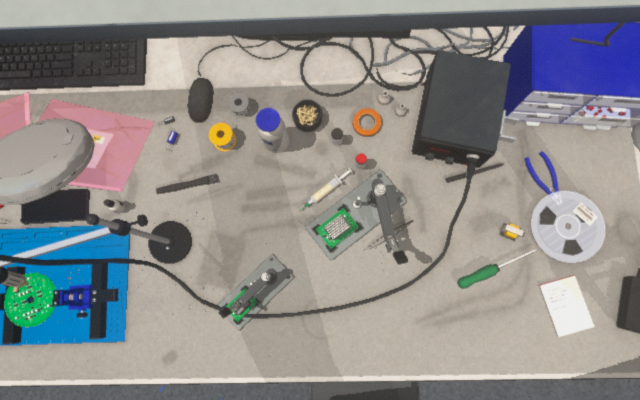

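The larger fixture has its stud near (380,188) in top and the strap points down-right to the black lever grip at (400,257). In the scene view the stud nut is near (325,165) and the grip near (392,163). I'll zoom in on both.

```bash
cat > h.py <<'E'
import numpy as np, cv2
from station import arm, grab_frame, camera_params
P={n:camera_params(n) for n in("scene","top")}
def ray(n,uv):
    p=P[n];K=p["intrinsics"];R=p["R"];t=p["t"]
    d=R.T@np.linalg.solve(K,np.array([uv[0],uv[1],1.]));return -R.T@t,d/np.linalg.norm(d)
def onz(n,uv,z):
    o,d=ray(n,uv);return o+d*(z-o[2])/d[2]
def proj(n,X):
    p=P[n];c=p["R"]@np.array(X,float)+p["t"];q=p["intrinsics"]@c;return q[:2]/q[2]
def tri(a,b):
    o1,d1=ray("scene",a);o2,d2=ray("top",b)
    A=np.stack([d1,-d2],1);s=np.linalg.lstsq(A,o2-o1,rcond=None)[0]
    p,q=o1+s[0]*d1,o2+s[1]*d2;return (p+q)/2,np.linalg.norm(p-q)
def crop(n,img,x0,y0,x1,y1,f,name):
    cv2.imwrite(name,cv2.resize(img[y0:y1,x0:x1],None,fx=f,fy=f,interpolation=cv2.INTER_CUBIC))
E
python3 - <<'E'
from h import *
crop(0,cv2.imread("pics/top0.png"),295,145,425,270,4.6,"pics/topc.png")
crop(0,cv2.imread("pics/scene0.png"),275,145,405,260,5,"pics/scenec.png")
for uv in [(380,188),(335,230)]: print(onz("top",uv,.0))
E
```

```text
[ 0.67199539 -0.00975716  0.        ]
[0.58316187 0.0894298  0.        ]
```

View pics/topc.png

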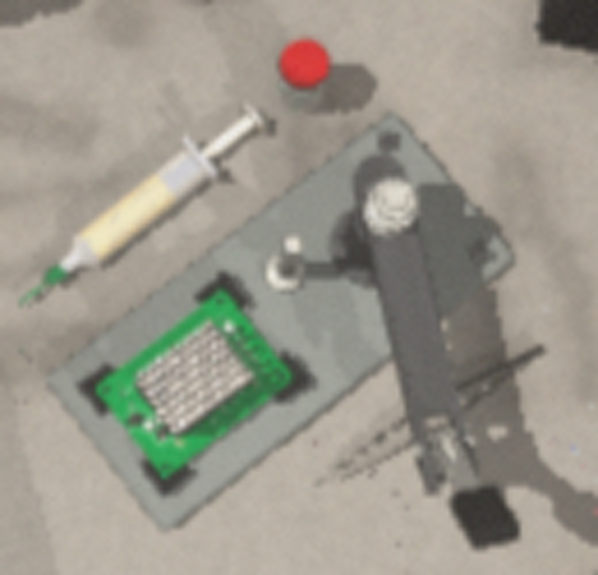

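View pics/scenec.png

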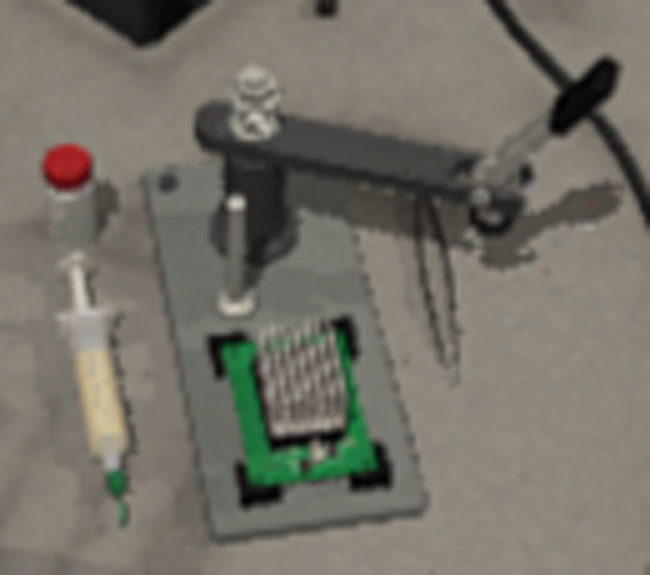

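```bash
cat >> h.py <<'E'
def fit(L,W):
    L=np.array(L)[:,:2];W=np.array(W)[:,:2];a=L-L.mean(0);b=W-W.mean(0)
    th=np.arctan2((a[:,0]*b[:,1]-a[:,1]*b[:,0]).sum(),(a*b).sum())
    R=np.array([[np.cos(th),-np.sin(th)],[np.sin(th),np.cos(th)]]);o=W.mean(0)-R@L.mean(0)
    return th,o,np.linalg.norm(L@R.T+o-W,axis=1)
E
python3 - <<'E'
from h import *
L=[(.157,.045),(.157,-.045),(-.049,.045),(-.049,-.045)]
T=lambda c:(c[0]/4.6+295-.5+.1,c[1]/4.6+145-.4); S=lambda c:(c[0]/5+275-.4,c[1]/5+145-.4)
# orientation: heat sink direction +x; open strap side = +y
ct=[T(c) for c in [(168,530),(48,382),(515,260),(390,113)]]
cs=[S(c) for c in [(428,510),(215,542),(350,170),(145,178)]]
W=[onz("top",c,.012) for c in ct]; print(np.round(W,4)); print(fit(L,W))
W2=[onz("scene",c,.012) for c in cs]
print(np.round(W2,4)); print(fit(L[:2]+L[3:],W2[:2]+W2[3:]))
print("nut",tri(S((255,72)),T((393,197))))
print("pin top",tri(S((236,202)),T((291,243))))
print("grip",tri(S((585,95)),T((486,518))))
E
```

```text
[[ 0.5197  0.0992  0.012 ]
 [ 0.588   0.1524  0.012 ]
 [ 0.6395 -0.0629  0.012 ]
 [ 0.7107 -0.0089  0.012 ]]
(np.float64(2.216110974002011), array([0.64694051, 0.00181784]), array([0.00324652, 0.0020074 , 0.00180697, 0.00218126]))
[[ 0.5171  0.1051  0.012 ]
 [ 0.5874  0.1582  0.012 ]
 [ 0.6254 -0.052   0.012 ]
 [ 0.7077 -0.0049  0.012 ]]
(np.float64(2.207082451102811), array([0.6445015 , 0.00617483]), array([0.00217591, 0.00099287, 0.00261444]))
nut (array([0.64721841, 0.00360946, 0.11469949]), np.float64(0.00018497318349769743))
pin top (array([0.63602925, 0.04372668, 0.0793039 ]), np.float64(0.0005244136187610691))
grip (array([ 0.51407396, -0.02397095,  0.13631008]), np.float64(0.0005031834414615071))
```

```bash
cat >> h.py <<'E'
from scipy.spatial.transform import Rotation as Ro
ST=np.array([.6465,.0035]);FY=2.212
def togo(X,yawdeg):
    s=arm.get_state();R=Ro.from_euler("xyz",s["ee_rot"]);d=R.inv().apply(np.array(X)-s["eef_pos"])
    turn=(np.degrees(s["ee_rot"][2])-yawdeg+180)%360-180
    print("X",np.round(X,4),"shift mm",np.round(d*1e3,1),"turn",round(turn,1))
def pushpose(phi,r,off,z):
    "phi strap angle (rad); TCP on +y side, off from bar centreline"
    a=FY+phi;p=ST+r*np.array([np.cos(a),np.sin(a)])+off*np.array([-np.sin(a),np.cos(a)])
    togo([*p,z],np.degrees(a)-90)
E
python3 - <<'E'
from h import *
pushpose(1.135,.052,.046,.22)
# strap angle from bar near shoe end; PSU corners
for uv in [(415,155),(485,160),(432,55)]: print("psu",onz("top",uv,.0),onz("top",uv,.1))
E
```

```text
X [ 0.605  -0.0521  0.22  ] shift mm [488.4 577.9   6.4] turn 1.2
psu [ 0.74366824 -0.08898646  0.        ] [ 0.71355992 -0.06879045  0.1       ]
psu [ 0.72819798 -0.23865894  0.        ] [ 0.6997341  -0.20255322  0.1       ]
psu [ 0.97870045 -0.14142166  0.        ] [ 0.92360894 -0.11565195  0.1       ]
```

```bash
python3 -m handwheel '[[[0,12,15,0,0],[0,0.02,0.025,0,0]]]' >/dev/null 2>&1; python3 -c "
from station import arm;s=arm.get_state();print(s['t'],s['eef_pos'])"
```

```text
0.2667 [ 0.17390247 -0.62842037  0.22529761]
```

The first row of that call had a slip: I wrote 12 and 15 as though in mm. The per-row limit capped it, and the arm only moved along the intended line. From here on I'll check that rows are in metres.

Run:
```python
from h import *
pushpose(1.135,.052,.046,.22)
```

```text
X [ 0.605  -0.0521  0.22  ] shift mm [464.  550.1   7.6] turn 1.3
```

```bash
python3 -m handwheel '[[[0,0.023,0.027,0,0],[0,0.046,0.055,0,0],[0,0.07,0.082,0,0],[0,0.093,0.11,0,0],[0,0.116,0.137,0,0],[0,0.139,0.165,0,0],[0,0.162,0.192,0,0],[0,0.186,0.22,0,0],[0,0.209,0.247,0,0],[0,0.232,0.275,0,0],[0,0.255,0.302,0,0],[0,0.278,0.33,0,0],[0,0.302,0.357,0,0],[0,0.325,0.385,0,0],[0,0.348,0.412,0,0],[0,0.371,0.44,0,0],[0,0.39,0.465,0,0],[0,0.405,0.485,0,0],[0,0.415,0.495,0,0],[0,0.415,0.495,0,0]]]'
python3 - <<'E'
from h import *
pushpose(1.135,.052,.046,.22)
E
```

```text
t: 1.93
eef_pos: [0.5636, -0.1103, 0.2267]
ee_rot: [3.141, -0.004, 1.801]
force: [0.2, 0.4, -0.3]
width: 0.0005
X [ 0.605  -0.0521  0.22  ] shift mm [47.1 53.6  6.9] turn 1.4
```

```bash
python3 -m handwheel '[[[0,0.012,0.014,0.002,0.4],[0,0.025,0.028,0.004,0.8],[0,0.037,0.042,0.006,1.4],[0,0.047,0.0535,0.007,1.4],[0,0.047,0.0535,0.007,1.4],[0,0.047,0.0535,0.007,1.4]]]'
python3 - <<'E'
from h import *
a=grab_frame("scene");b=grab_frame("top")
crop(0,a,255,60,415,260,3,"pics/s1.png");crop(0,b,295,130,455,280,3.5,"pics/t1.png")
pushpose(1.135,.052,.046,.064)
E
```

```text
t: 2.43
eef_pos: [0.6047, -0.0522, 0.2195]
ee_rot: [-3.141, -0.004, 1.777]
force: [0.9, -0.2, 0.3]
width: 0.0004
X [ 0.605  -0.0521  0.064 ] shift mm [ -0.    0.7 155.9] turn 0.0
```

View pics/s1.png

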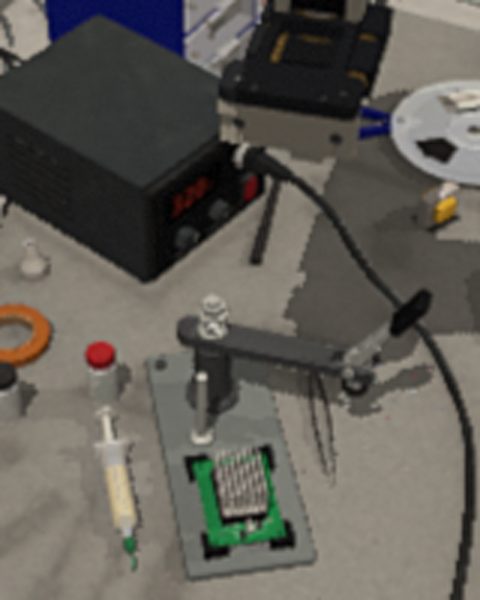

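View pics/t1.png

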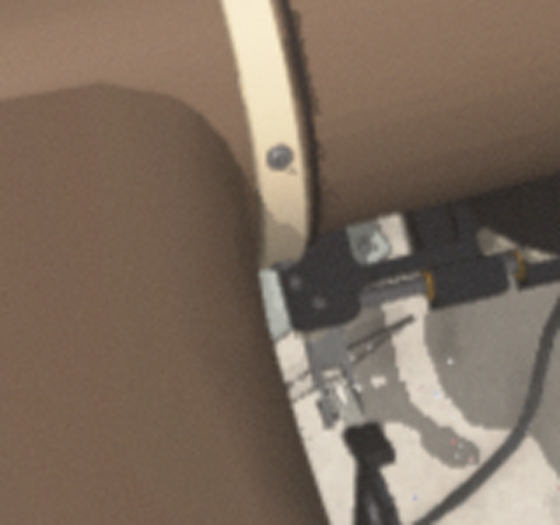

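Run:
```python
from h import *
s=arm.get_state();R=Ro.from_euler("xyz",s["ee_rot"]).as_matrix();p=s["eef_pos"]
for l in [(0,0,0),(.021,0,0),(-.021,0,0),(.021,0,-.05),(.096,.039,-.066),(.096,-.039,-.066),(-.096,.039,-.066),(-.096,-.039,-.066)]:
    u=proj("scene",p+R@np.array(l)); print(l,((u-[255,60])*3).round())
print("strapmid",(proj("scene",[.5956,-.0071,.076])-[255,60])*3)
```

```text
(0, 0, 0) [310. 147.]
(0.021, 0, 0) [303. 167.]
(-0.021, 0, 0) [317. 127.]
(0.021, 0, -0.05) [308. 102.]
(0.096, 0.039, -0.066) [215. 145.]
(0.096, -0.039, -0.066) [350. 168.]
(-0.096, 0.039, -0.066) [289. -31.]
(-0.096, -0.039, -0.066) [406. -15.]
strapmid [283.39957922 349.52227154]
```

Run:
```python
from h import *
a=grab_frame("scene");crop(0,a,310,40,420,140,6,"pics/s2.png")
```

```text
(no output)
```

View pics/s2.png

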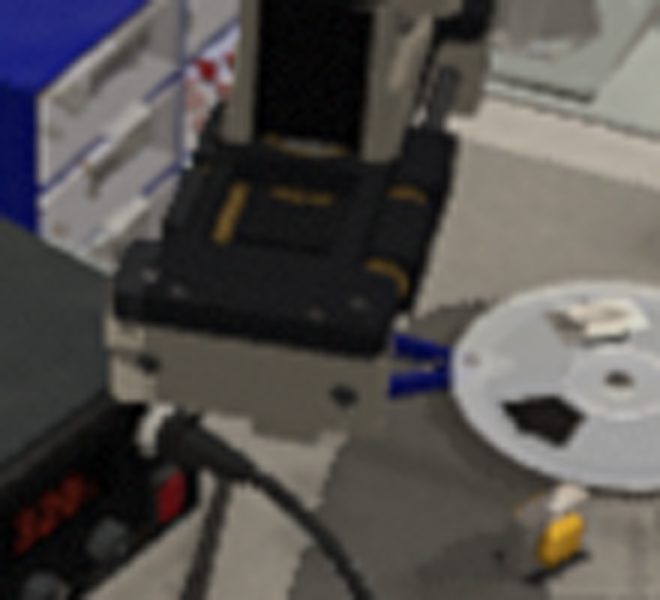

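Run:
```python
from h import *
T=lambda c:(c[0]/4.6+295-.4,c[1]/4.6+145-.4)
for a,b in [((382,285),(413,435)),((418,250),(458,405))]:
    A,B=[onz("top",T(c),.082)[:2] for c in(a,b)];d=B-A;ph=np.arctan2(d[1],d[0])%(2*np.pi)
    n=np.array([-np.sin(ph),np.cos(ph)]);print(ph-FY,"offset mm",1e3*(A-ST)@n)
```

```text
1.086077638173205 offset mm -7.268429368520214
1.130309456762399 offset mm 9.980122208165987
```

```bash
python3 -m handwheel '[[[0,0,0,0.02,0],[0,0,0,0.04,0],[0,0,0,0.06,0],[0,0,0,0.08,0],[0,0,0,0.1,0],[0,0,0,0.12,0],[0,0,0,0.135,0],[0,0,0,0.147,0],[0,0,0,0.155,0],[0,0,0,0.155,0],[0,0,0,0.155,0]]]'
python3 - <<'E'
from h import *
a=grab_frame("scene");b=grab_frame("top")
crop(0,a,275,60,415,260,3,"pics/s3.png");crop(0,b,295,130,455,280,3.5,"pics/t3.png")
s=arm.get_state();R=Ro.from_euler("xyz",s["ee_rot"]).as_matrix();p=s["eef_pos"]
for l in [(.021,0,0),(.021,.01,0),(.021,-.01,0)]:
    print(((proj("scene",p+R@np.array(l))-[275,60])*3).round())
E
```

```text
t: 3.5
eef_pos: [0.6043, -0.0528, 0.0652]
ee_rot: [3.142, -0.004, 1.776]
force: [0.3, -1.4, 0.3]
width: 0.0006
[231. 334.]
[217. 332.]
[244. 337.]
```

View pics/s3.png

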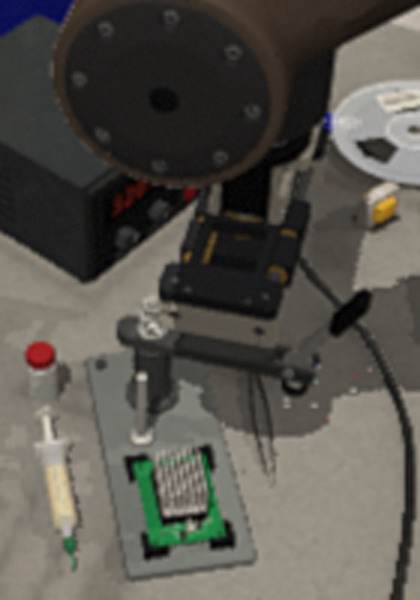

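View pics/t3.png

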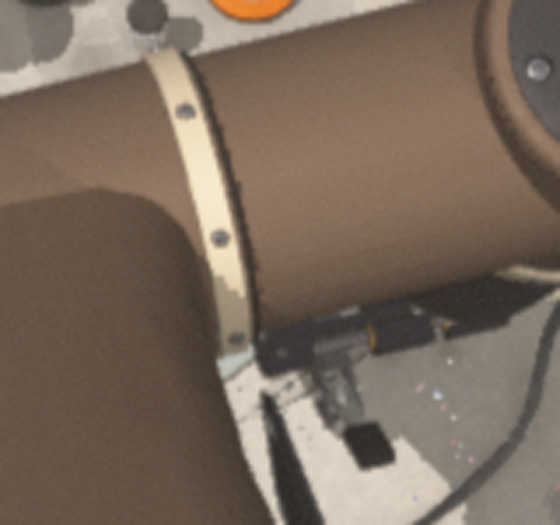

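```bash
cat >> h.py <<'E'
def arcrows(phis,r,off,z):
    s=arm.get_state();R=Ro.from_euler("xyz",s["ee_rot"])
    for phi in phis:
        a=FY+phi;p=ST+r*np.array([np.cos(a),np.sin(a)])+off*np.array([-np.sin(a),np.cos(a)])
        d=R.inv().apply(np.array([*p,z])-s["eef_pos"]);t=np.degrees(s["ee_rot"][2]-a)+90
        print(round(phi,3),np.round(d,4),round((t+180)%360-180,1))
E
python3 - <<'E'
from h import *
arcrows([1.3,1.2,1.15,1.1,1.05,1,.95,.9,.85,.8,.75,.7,.65,.6,.55,.5],.052,.032,.065)
E
```

```text
1.3 [0.0062 0.006  0.0011] -9.5
1.2 [0.011  0.0023 0.0011] -3.7
1.15 [0.0136 0.0006 0.0011] -0.9
1.1 [ 0.0162 -0.001   0.0011] 2.0
1.05 [ 0.0189 -0.0025  0.0011] 4.9
1 [ 0.0216 -0.0038  0.0011] 7.7
0.95 [ 0.0245 -0.0049  0.0011] 10.6
0.9 [ 0.0273 -0.006   0.0011] 13.5
0.85 [ 0.0303 -0.0068  0.0012] 16.3
0.8 [ 0.0332 -0.0076  0.0012] 19.2
0.75 [ 0.0362 -0.0081  0.0012] 22.1
0.7 [ 0.0392 -0.0086  0.0012] 24.9
0.65 [ 0.0423 -0.0089  0.0012] 27.8
0.6 [ 0.0453 -0.009   0.0012] 30.6
0.55 [ 0.0484 -0.009   0.0012] 33.5
0.5 [ 0.0514 -0.0088  0.0012] 36.4
```

```bash
python3 -m handwheel '[[[0,0.005,0,0.001,0],[0,0.01,0,0.001,0],[0,0.014,0,0.001,0],[0,0.016,-0.001,0.001,2],[0,0.019,-0.0025,0.001,4.9],[0,0.0216,-0.004,0.001,7.7],[0,0.0245,-0.005,0.001,10.6],[0,0.0273,-0.006,0.001,13.5],[0,0.03,-0.007,0.001,16.3],[0,0.033,-0.0075,0.001,19.2],[0,0.033,-0.0075,0.001,19.2],[0,0.033,-0.0075,0.001,19.2]]]'
python3 - <<'E'
from h import *
a=grab_frame("scene");b=grab_frame("top")
crop(0,a,275,60,415,260,3,"pics/s4.png");crop(0,b,295,130,455,280,3.5,"pics/t4.png")
arcrows([.8,.75,.7,.65,.6,.55,.5,.45,.4,.35,.3,.25,.2,.15,.1,.05,0],.052,.032,.065)
E
```

```text
t: 4.6
eef_pos: [0.5909, -0.0212, 0.0654]
ee_rot: [3.141, -0.004, 1.443]
force: [0.5, -0.6, -0.4]
width: 0.0003
0.8 [-0.0001 -0.0001  0.0003] 0.1
0.75 [ 0.0026 -0.0017  0.0003] 3.0
0.7 [ 0.0053 -0.0031  0.0004] 5.8
0.65 [ 0.0081 -0.0043  0.0004] 8.7
0.6 [ 0.0109 -0.0054  0.0004] 11.6
0.55 [ 0.0138 -0.0064  0.0004] 14.4
0.5 [ 0.0167 -0.0072  0.0004] 17.3
0.45 [ 0.0197 -0.0079  0.0004] 20.2
0.4 [ 0.0227 -0.0085  0.0004] 23.0
0.35 [ 0.0257 -0.0088  0.0004] 25.9
0.3 [ 0.0288 -0.0091  0.0004] 28.7
0.25 [ 0.0318 -0.0091  0.0005] 31.6
0.2 [ 0.0349 -0.0091  0.0005] 34.5
0.15 [ 0.0379 -0.0088  0.0005] 37.3
0.1 [ 0.041  -0.0085  0.0005] 40.2
0.05 [ 0.044  -0.0079  0.0005] 43.1
0 [ 0.0469 -0.0072  0.0005] 45.9
```

View pics/s4.png

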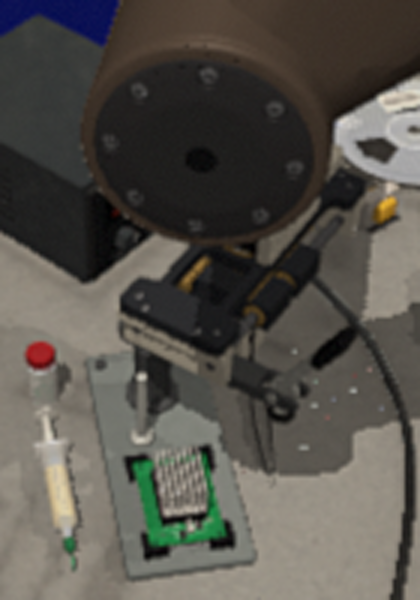

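The strap has begun to follow: the shoe has moved from (295,385) to about (285,400) in the crop. The gripper body is clear. I'll continue the arc.

```bash
python3 -m handwheel '[[[0,0.0026,-0.0017,0,3],[0,0.0053,-0.003,0,5.8],[0,0.008,-0.0043,0,8.7],[0,0.011,-0.0054,0,11.6],[0,0.0138,-0.0064,0,14.4],[0,0.0167,-0.0072,0,17.3],[0,0.0197,-0.008,0,20.2],[0,0.0227,-0.0085,0,23],[0,0.0257,-0.0088,0,25.9],[0,0.0288,-0.009,0,28.7],[0,0.0318,-0.009,0,31.6],[0,0.0318,-0.009,0,31.6],[0,0.0318,-0.009,0,31.6]]]'
python3 - <<'E'
from h import *
a=grab_frame("scene");b=grab_frame("top")
crop(0,a,275,60,415,260,3,"pics/s5.png");crop(0,b,295,130,455,280,3.5,"pics/t5.png")
for phi in(.3,.25,.2):
    q=FY+phi;print(phi,(proj("scene",[*(ST+.105*np.array([np.cos(q),np.sin(q)])),.054])-[275,60])*3)
arcrows([.25,.2,.15,.1,.05,0,-.03,-.06],.052,.032,.065)
E
```

```text
t: 5.78
eef_pos: [0.5861, 0.0113, 0.0654]
ee_rot: [-3.14, -0.004, 0.894]
force: [-0.4, -0.9, -0.2]
width: 0.0004
0.3 [223.0677073  457.15079101]
0.25 [216.24465842 459.76254293]
0.2 [209.23085025 462.10638611]
0.25 [-0.     -0.0002  0.0005] 0.1
0.2 [ 0.0026 -0.0017  0.0005] 3.0
0.15 [ 0.0053 -0.0031  0.0005] 5.8
0.1 [ 0.0081 -0.0043  0.0005] 8.7
0.05 [ 0.0109 -0.0055  0.0005] 11.6
0 [ 0.0138 -0.0064  0.0005] 14.4
-0.03 [ 0.0156 -0.0069  0.0005] 16.2
-0.06 [ 0.0174 -0.0074  0.0005] 17.9
```

View pics/s5.png

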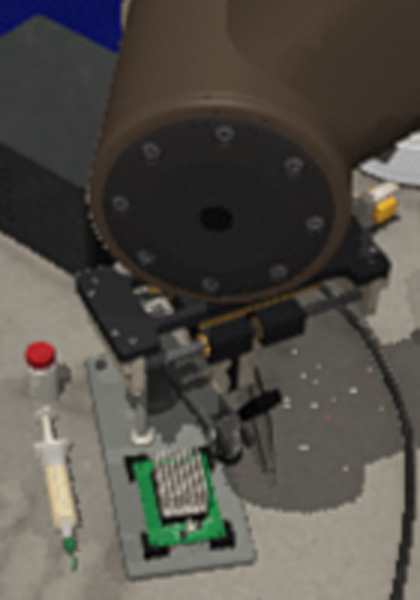

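View pics/t5.png

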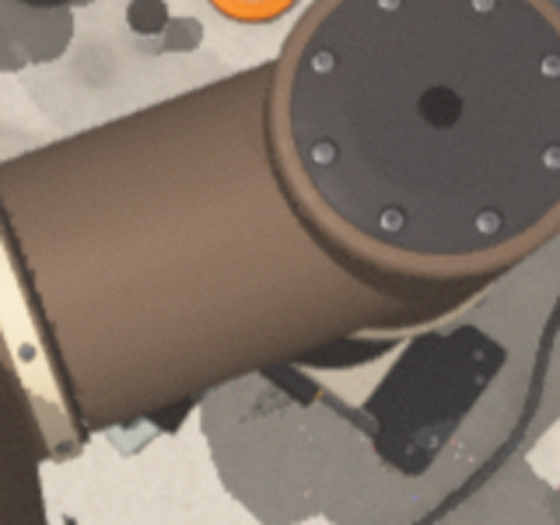

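Run:
```python
from h import *
arcrows([.3,.25,.2,.15,.1,.05,0,-.03,-.06],.052,.026,.065)
```

```text
0.3 [0.0034 0.0012 0.0005] -2.8
0.25 [ 0.006  -0.0002  0.0005] 0.1
0.2 [ 0.0086 -0.0014  0.0005] 3.0
0.15 [ 0.0113 -0.0025  0.0005] 5.8
0.1 [ 0.014  -0.0034  0.0005] 8.7
0.05 [ 0.0168 -0.0043  0.0005] 11.6
0 [ 0.0196 -0.0049  0.0005] 14.4
-0.03 [ 0.0214 -0.0053  0.0005] 16.2
-0.06 [ 0.0231 -0.0056  0.0006] 17.9
```

```bash
python3 -m handwheel '[[[0,0.002,0,0,0],[0,0.004,0,0,0],[0,0.006,0,0,0],[0,0.0086,-0.0014,0,3],[0,0.0113,-0.0025,0,5.8],[0,0.014,-0.0034,0,8.7],[0,0.0145,-0.0034,0,10],[0,0.0145,-0.0034,0,10]]]'
python3 - <<'E'
from h import *
a=grab_frame("scene")
crop(0,a,275,60,415,260,3,"pics/s6.png")
for phi in(.15,.1,.05,0):
    q=FY+phi;print(phi,(proj("scene",[*(ST+.105*np.array([np.cos(q),np.sin(q)])),.054])-[275,60])*3)
arcrows([.1,.05,0,-.03,-.06],.052,.026,.065)
E
```

```text
t: 6.55
eef_pos: [0.5924, 0.0248, 0.0653]
ee_rot: [-3.139, -0.003, 0.719]
force: [-2.5, -0.7, -0.9]
width: 0.0003
0.15 [202.0467385  464.17413518]
0.1 [194.71353439 465.95853253]
0.05 [187.25311516 467.45329252]
0 [179.68792898 468.65314003]
0.1 [-0.0005  0.0002  0.0003] -1.2
0.05 [ 0.0021 -0.0011  0.0003] 1.7
0 [ 0.0047 -0.0023  0.0003] 4.5
-0.03 [ 0.0064 -0.0029  0.0004] 6.2
-0.06 [ 0.008  -0.0035  0.0004] 8.0
```

View pics/s6.png

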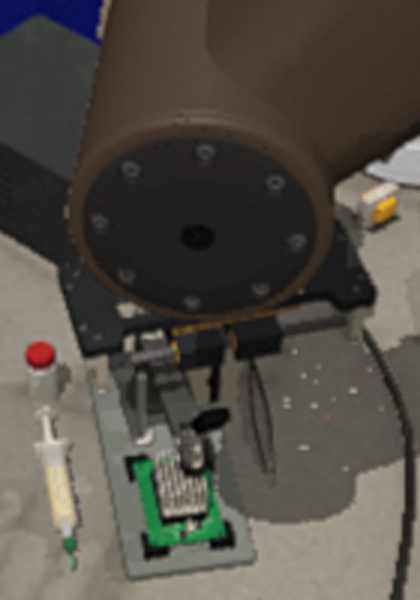

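```bash
python3 -m handwheel '[[[0,0.001,-0.0005,0,1],[0,0.002,-0.001,0,2],[0,0.003,-0.0016,0,3],[0,0.004,-0.002,0,4],[0,0.0047,-0.0023,0,4.5],[0,0.0047,-0.0023,0,4.5],[0,0.0047,-0.0023,0,4.5]]]'
```

```text
t: 7.18
eef_pos: [0.5947, 0.0296, 0.0654]
ee_rot: [-3.139, -0.004, 0.642]
force: [-1.0, -0.9, -0.1]
width: 0.0003
```

```bash
python3 -m handwheel '[[[0,0.001,0,0,0],[0,0.0015,0,0,0],[0,0.002,0,0,0],[0,0.002,0,0,0]]]'
```

```text
t: 7.52
eef_pos: [0.5949, 0.0299, 0.0653]
ee_rot: [-3.138, -0.001, 0.642]
force: [-5.8, -4.5, 3.2]
width: 0.0005
```

```bash
python3 -m handwheel '[[[0,0.002,0,0,0],[0,0.003,0,0,0],[0,0.003,0,0,0]]]';  python3 -m handwheel '[[[0,-0.005,0,0,0],[0,-0.012,0,0,0],[0,-0.02,0,0,0],[0,-0.025,0,0,0],[0,-0.025,0,0,0]]]'
```

```text
t: 7.77
eef_pos: [0.595, 0.0301, 0.0652]
ee_rot: [-3.137, 0.004, 0.641]
force: [-8.6, -6.0, 7.2]
width: 0.0003
t: 8.18
eef_pos: [0.5742, 0.0147, 0.0656]
ee_rot: [-3.137, 0.004, 0.641]
force: [-0.6, 0.2, 0.4]
width: 0.0007
```

Resistance rose to about 12 N with no further motion, so the strap is at its stop. I'll lift and look.

```bash
python3 -m handwheel '[[[0,-0.002,0,-0.02,0],[0,-0.004,0,-0.05,0],[0,-0.004,0,-0.08,0],[0,-0.004,0,-0.11,0],[0,-0.004,0,-0.14,0],[0,-0.004,0,-0.165,0],[0,-0.004,0,-0.175,0],[0,-0.004,0,-0.175,0]]]'
python3 - <<'E'
from h import *
a=grab_frame("scene");b=grab_frame("top")
crop(0,a,280,140,400,260,5,"pics/s7.png");crop(0,b,295,130,455,280,3.5,"pics/t7.png")
E
```

```text
t: 8.85
eef_pos: [0.5736, 0.0126, 0.2439]
ee_rot: [-3.14, -0.002, 0.641]
force: [0.3, 0.4, -0.4]
width: 0.0004
```

View pics/s7.png

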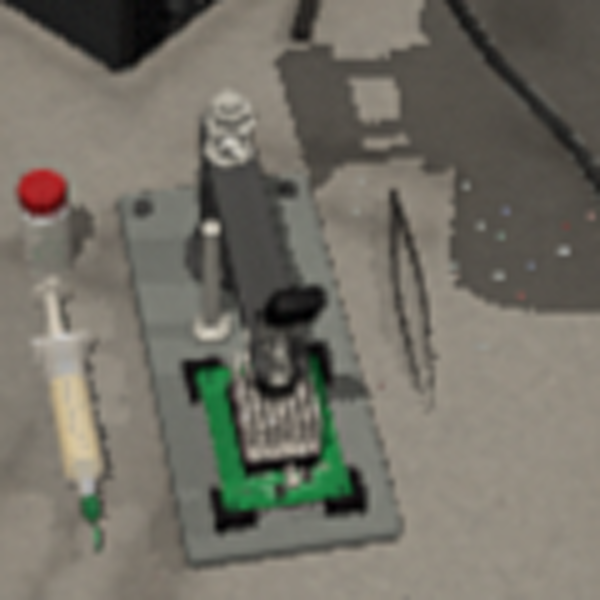

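View pics/t7.png

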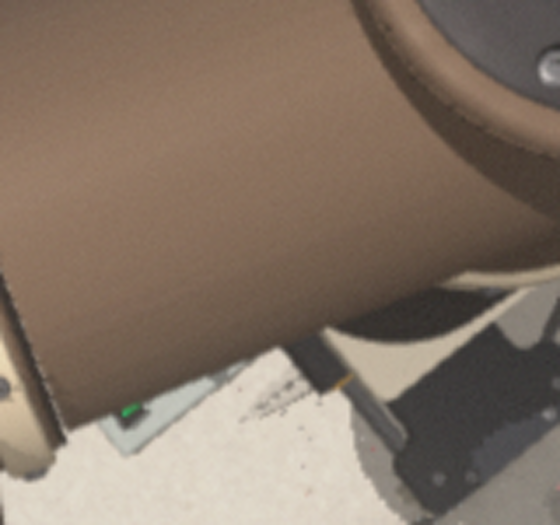

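```bash
cat >> h.py <<'E'
def leverpose(s,back=.0095,lift=0,y=0,pz=.078):
    "TCP so outer lower finger edge is on grip face at slope s"
    r=.101+.07*np.cos(s)-.005*np.sin(s)-back; z=pz+.07*np.sin(s)+.005*np.cos(s)+lift
    p=ST+r*np.array([np.cos(FY),np.sin(FY)])+y*np.array([-np.sin(FY),np.cos(FY)])
    print(round(s,2),end=" ");togo([*p,z],np.degrees(FY)-90)
E
python3 - <<'E'
from h import *
f=np.array([np.cos(FY),np.sin(FY)])
for s in (1.22,1.1,1.0,.9):
    c=.101+.07*np.cos(s);print(s,(proj("scene",[*(ST+c*f),.078+.07*np.sin(s)])-[280,140])*5)
n=np.array([-f[1],f[0]])
for l,z in[(.02,.082),(.08,.082)]:
  for w in(-.011,.011): print("bar edge",l,w,(proj("scene",[*(ST+l*f+w*n),z])-[280,140])*5)
leverpose(1.2,back=.026,lift=.01); leverpose(1.2,back=.026,lift=.08)
E
```

```text
1.22 [289.56914632 273.4265526 ]
1.1 [293.39229852 294.88978453]
1.0 [296.36083   313.3606775]
0.9 [299.09099713 332.11992674]
bar edge 0.02 -0.011 [211.79379474 187.01076746]
bar edge 0.02 0.011 [263.14671326 180.36655896]
bar edge 0.08 -0.011 [237.33498491 293.95039114]
bar edge 0.08 0.011 [290.81837298 286.77691102]
1.2 X [0.5893 0.0802 0.1551] shift mm [ 54.8 -43.6  85.3] turn -0.0
1.2 X [0.5893 0.0802 0.2251] shift mm [ 54.5 -43.9  15.3] turn -0.0
```

```bash
python3 -m handwheel '[[[0,0.015,-0.012,0.003,0],[0,0.03,-0.024,0.007,0],[0,0.045,-0.036,0.01,0],[0,0.0545,-0.044,0.015,0],[0,0.0545,-0.044,0.015,0],[0,0.0545,-0.044,0.035,0],[0,0.0545,-0.044,0.055,0],[0,0.0545,-0.044,0.075,0],[0,0.0545,-0.044,0.09,0],[0,0.0545,-0.044,0.1,0],[0,0.0545,-0.044,0.1,0],[0,0.0545,-0.044,0.1,0]]]'
python3 - <<'E'
from h import *
a=grab_frame("scene")
crop(0,a,280,100,400,260,4,"pics/s8.png")
for s in (1.06,1.0,.9,.8,.7,.6,.5,.4,.3,.2,.1,0): leverpose(s)
E
```

```text
t: 9.95
eef_pos: [0.5885, 0.0799, 0.1399]
ee_rot: [-3.137, 0.005, 0.641]
force: [1.2, 0.6, 0.2]
width: 0.0001
1.06 X [0.5739 0.1008 0.1415] shift mm [  0.1 -25.5  -0.6] turn -0.0
1.0 X [0.5717 0.1038 0.1396] shift mm [  0.1 -29.3   1.3] turn -0.0
0.9 X [0.5681 0.1086 0.1359] shift mm [  0.1 -35.3   5. ] turn -0.0
0.8 X [0.5647 0.113  0.1317] shift mm [  0.1 -40.8   9.3] turn -0.0
0.7 X [0.5617 0.1171 0.1269] shift mm [  0.2 -45.9  14.1] turn -0.0
0.6 X [0.5589 0.1209 0.1217] shift mm [  0.2 -50.5  19.4] turn -0.0
0.5 X [0.5565 0.1241 0.1159] shift mm [  0.2 -54.6  25.1] turn -0.0
0.4 X [0.5544 0.1269 0.1099] shift mm [  0.2 -58.1  31.2] turn -0.0
0.3 X [0.5527 0.1292 0.1035] shift mm [  0.2 -60.9  37.6] turn -0.0
0.2 X [0.5513 0.131  0.0968] shift mm [  0.2 -63.1  44.3] turn -0.0
0.1 X [0.5504 0.1322 0.09  ] shift mm [  0.3 -64.6  51.1] turn -0.0
0 X [0.5499 0.1329 0.083 ] shift mm [  0.3 -65.4  58.1] turn -0.0
```

View pics/s8.png

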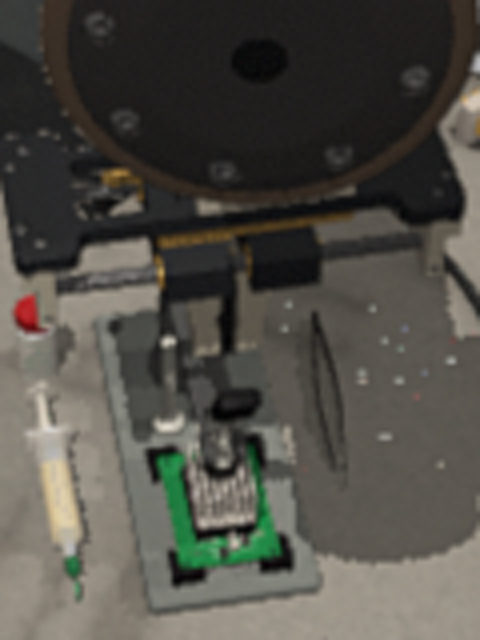

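```bash
python3 -m handwheel '[[[0,0,-0.008,0,0],[0,0,-0.016,0,0],[0,0,-0.022,0,0],[0,0,-0.0255,0,0],[0,0,-0.0295,0.0013,0],[0,0,-0.0325,0.003,0],[0,0,-0.0355,0.005,0],[0,0,-0.038,0.007,0],[0,0,-0.041,0.0093,0],[0,0,-0.046,0.014,0],[0,0,-0.046,0.014,0],[0,0,-0.046,0.014,0]]]'
python3 - <<'E'
from h import *
a=grab_frame("scene")
crop(0,a,280,100,400,260,4,"pics/s9.png")
for s in (.7,.6,.5,.4,.3,.2,.1,0): leverpose(s)
E
```

```text
t: 11.0
eef_pos: [0.562, 0.1156, 0.1264]
ee_rot: [-3.133, 0.004, 0.644]
force: [0.7, -0.6, -0.2]
width: 0.0005
0.7 X [0.5617 0.1171 0.1269] shift mm [ 0.7 -1.6 -0.5] turn 0.1
0.6 X [0.5589 0.1209 0.1217] shift mm [ 0.7 -6.1  4.9] turn 0.1
0.5 X [0.5565 0.1241 0.1159] shift mm [  0.8 -10.2  10.6] turn 0.1
0.4 X [0.5544 0.1269 0.1099] shift mm [  0.8 -13.6  16.7] turn 0.1
0.3 X [0.5527 0.1292 0.1035] shift mm [  0.8 -16.4  23.1] turn 0.1
0.2 X [0.5513 0.131  0.0968] shift mm [  0.9 -18.6  29.8] turn 0.1
0.1 X [0.5504 0.1322 0.09  ] shift mm [  0.9 -20.1  36.7] turn 0.1
0 X [0.5499 0.1329 0.083 ] shift mm [  0.9 -20.9  43.6] turn 0.1
```

View pics/s9.png

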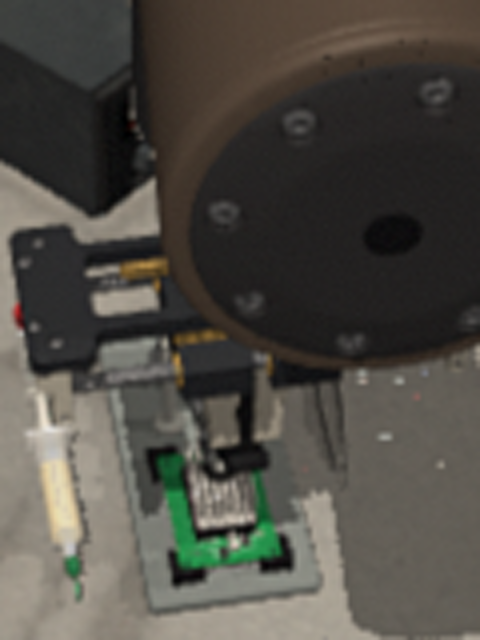

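Run:
```python
from h import *
for ph in(0,.05,.1):
  f=np.array([np.cos(FY+ph),np.sin(FY+ph)])
  for s in (.9,.8,.7,.6):
    c=.101+.07*np.cos(s);print(ph,s,(proj("scene",[*(ST+c*f),.078+.07*np.sin(s)])-[280,100])*4)
```

```text
0 0.9 [239.27279771 425.69594139]
0 0.8 [241.23850389 440.7465551 ]
0 0.7 [242.96129387 455.65200009]
0 0.6 [244.42040356 470.22669374]
0.05 0.9 [254.57295411 423.30428425]
0.05 0.8 [257.08995183 438.25328863]
0.05 0.7 [259.29862873 453.06658815]
0.05 0.6 [261.17241301 467.55993165]
0.1 0.9 [269.64255164 420.32859631]
0.1 0.8 [272.70052115 435.15081268]
0.1 0.7 [275.38587626 449.84905482]
0.1 0.6 [277.66639359 464.24073602]
```

The grip at (245,460) fits slope ≈0.67 with the strap angle at ≈0, so the strap is holding. I'll keep going down.

```bash
python3 -m handwheel '[[[0,0,-0.004,0.002,0],[0,0,-0.006,0.005,0],[0,0,-0.008,0.0075,0],[0,0,-0.01,0.0105,0],[0,0,-0.012,0.0135,0],[0,0,-0.0135,0.0165,0],[0,0,-0.015,0.02,0],[0,0,-0.0165,0.023,0],[0,0,-0.0165,0.023,0],[0,0,-0.0165,0.023,0]]]'
python3 - <<'E'
from h import *
for s in (.3,.2,.1,0): leverpose(s)
E
```

```text
t: 11.88
eef_pos: [0.5538, 0.1248, 0.1029]
ee_rot: [-3.123, 0.004, 0.651]
force: [0.4, 0.1, 0.5]
width: 0.0001
0.3 X [0.5527 0.1292 0.1035] shift mm [ 1.8 -4.2 -0.5] turn 0.5
0.2 X [0.5513 0.131  0.0968] shift mm [ 1.8 -6.3  6.2] turn 0.5
0.1 X [0.5504 0.1322 0.09  ] shift mm [ 1.9 -7.7 13.1] turn 0.5
0 X [0.5499 0.1329 0.083 ] shift mm [ 1.9 -8.4 20. ] turn 0.5
```

Run:
```python
from h import *
s=arm.get_state();print(s["q"].round(3),s["force"],s["moment"])
a=grab_frame("scene")
crop(0,a,280,100,400,260,4,"pics/s10.png")
```

```text
[ 0.553  0.302 -0.37  -0.023 -0.904 -3.03 ] [0.35246996 0.10143629 0.46768182] [-0.11249933 -0.02251487 -0.00752404]
```

View pics/s10.png

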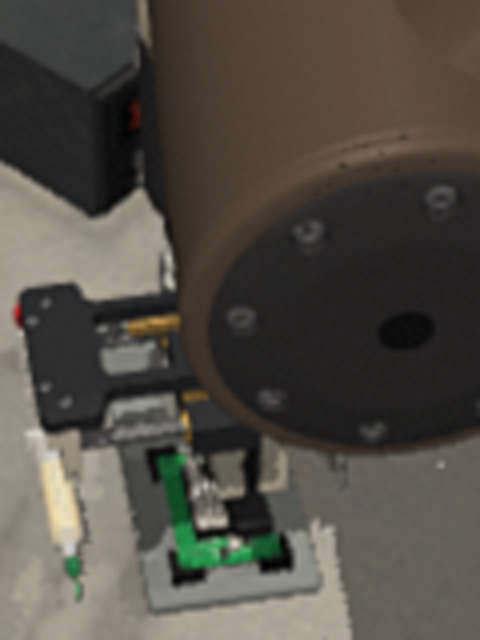

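Joint 6 has reached its −3.03 end of range, and that is causing the lag. I'll back off the lever, turn the tool back 15° for margin, then resume.

```bash
python3 -m handwheel '[[[0,0.0,0.001,-0.006,0],[0,0.0,0.002,-0.013,-3],[0,0.0,0.002,-0.015,-8],[0,0.0,0.002,-0.015,-13],[0,0.0,0.002,-0.015,-16],[0,0.0,0.002,-0.015,-16],[0,0.0,0.002,-0.015,-16]]]'
python3 - <<'E'
from h import *
s=arm.get_state();print(s["q"].round(3))
for x in (.3,.2,.1,0,-.05): leverpose(x)
a=grab_frame("scene")
crop(0,a,280,100,400,260,4,"pics/s11.png")
E
```

```text
t: 12.52
eef_pos: [0.5551, 0.1227, 0.1181]
ee_rot: [-3.122, -0.001, 0.928]
force: [-0.4, -0.3, -0.8]
width: 0.0006
[ 0.549  0.287 -0.352 -0.023 -0.938 -2.749]
0.3 X [0.5527 0.1292 0.1035] shift mm [ 3.8 -5.6 14.7] turn 16.4
0.2 X [0.5513 0.131  0.0968] shift mm [ 4.4 -7.6 21.4] turn 16.4
0.1 X [0.5504 0.1322 0.09  ] shift mm [ 4.8 -8.9 28.3] turn 16.4
0 X [0.5499 0.1329 0.083 ] shift mm [ 5.  -9.6 35.3] turn 16.4
-0.05 X [0.5498 0.1331 0.0795] shift mm [ 5.1 -9.7 38.8] turn 16.4
```

View pics/s11.png

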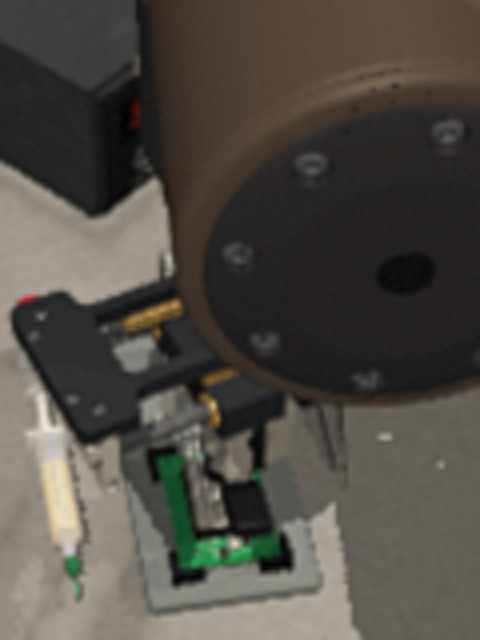

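```bash
python3 -m handwheel '[[[0,0.004,-0.005,0.006,0],[0,0.004,-0.006,0.011,0],[0,0.004,-0.006,0.015,0],[0,0.0045,-0.007,0.018,0],[0,0.0045,-0.0076,0.0214,0],[0,0.0048,-0.0085,0.025,0],[0,0.0048,-0.009,0.028,0],[0,0.005,-0.0095,0.031,0],[0,0.005,-0.0095,0.031,0],[0,0.005,-0.0095,0.031,0]]]'
python3 - <<'E'
from h import *
s=arm.get_state();print(s["q"].round(3))
for x in (.1,0,-.05): leverpose(x)
E
```

```text
t: 13.4
eef_pos: [0.5498, 0.1327, 0.0869]
ee_rot: [-3.122, -0.001, 0.927]
force: [-0.1, 0.3, -0.2]
width: 0.0003
[ 0.57   0.318 -0.391 -0.024 -0.868 -2.768]
0.1 X [0.5504 0.1322 0.09  ] shift mm [-0.   0.7 -3.1] turn 16.4
0 X [0.5499 0.1329 0.083 ] shift mm [ 0.2 -0.   3.9] turn 16.4
-0.05 X [0.5498 0.1331 0.0795] shift mm [ 0.3 -0.1  7.4] turn 16.4
```

```bash
python3 -m handwheel '[[[0,0,0,0.001,0],[0,0,0,0.002,0],[0,0,0,0.003,0],[0,0,0,0.003,0]]]'; python3 -m handwheel '[[[0,0,0,0.001,0],[0,0,0,0.002,0],[0,0,0,0.002,0]]]'
python3 - <<'E'
from h import *
a=grab_frame("scene");b=grab_frame("top")
crop(0,a,280,100,400,260,4,"pics/s12.png")
E
```

```text
t: 13.73
eef_pos: [0.5501, 0.1331, 0.0855]
ee_rot: [-3.123, -0.002, 0.928]
force: [-6.3, 1.1, 14.4]
width: 0.0007
t: 13.98
eef_pos: [0.5502, 0.1332, 0.0854]
ee_rot: [-3.123, -0.003, 0.929]
force: [-7.1, -0.1, 17.6]
width: 0.0004
```

View pics/s12.png

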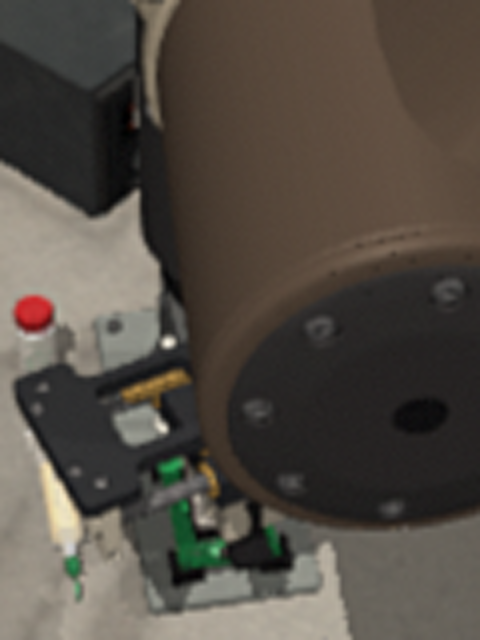

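Firm stop at z 0.0855, which is the level face with the strap risen about 2–3 mm, and 17.6 N on the finger. I'll lift straight off and retreat so both cameras have a clear view.

```bash
python3 -m handwheel '[[[0,0,0,-0.004,0],[0,0,0,-0.012,0],[0,0,0,-0.03,0],[0,0,0,-0.055,0],[0,0,0,-0.08,0],[0,0,0,-0.11,0],[0,0,0,-0.135,0],[0,0,0,-0.15,0],[0,0,0,-0.15,0]]]';  python3 - <<'E'
from h import *
togo([.40,-.30,.25],53.2)
E
```

```text
t: 14.83
eef_pos: [0.5539, 0.1318, 0.2398]
ee_rot: [-3.127, -0.008, 0.929]
force: [0.3, -0.1, 0.6]
width: 0.0004
X [ 0.4  -0.3   0.25] shift mm [-437.9  135.1  -15.9] turn 0.0
```

```bash
python3 -m handwheel '[[[0,-0.025,0.007,-0.006,0],[0,-0.05,0.015,-0.01,0],[0,-0.08,0.024,-0.015,0],[0,-0.11,0.034,-0.015,0],[0,-0.14,0.043,-0.015,0],[0,-0.17,0.052,-0.015,0],[0,-0.2,0.061,-0.015,0],[0,-0.23,0.07,-0.015,0],[0,-0.26,0.08,-0.015,0],[0,-0.29,0.089,-0.015,0],[0,-0.32,0.098,-0.015,0],[0,-0.35,0.107,-0.015,0],[0,-0.38,0.116,-0.015,0],[0,-0.41,0.125,-0.015,0],[0,-0.43,0.132,-0.015,0],[0,-0.435,0.134,-0.015,0],[0,-0.435,0.134,-0.015,0]]]'
python3 - <<'E'
from h import *
a=grab_frame("scene");b=grab_frame("top")
crop(0,a,275,145,405,260,5,"pics/s13.png");crop(0,b,295,145,425,270,4.6,"pics/t13.png")
E
```

```text
t: 16.25
eef_pos: [0.4, -0.2981, 0.2485]
ee_rot: [-3.125, -0.008, 0.926]
force: [0.7, 0.6, -0.0]
width: 0.0006
```

View pics/s13.png

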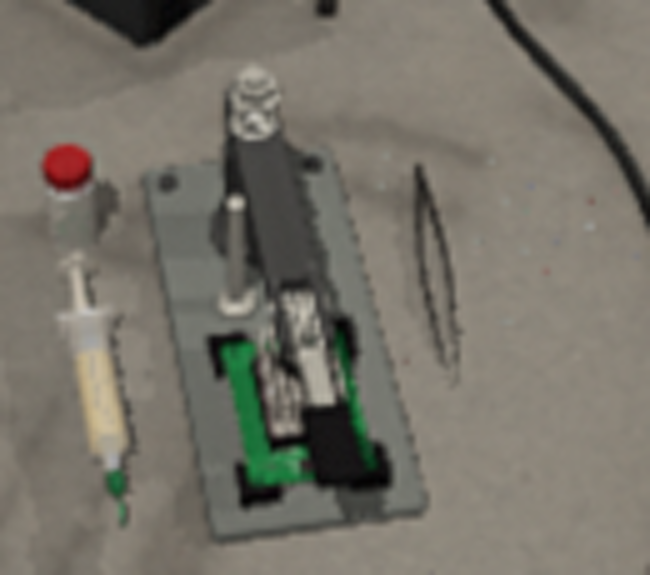

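View pics/t13.png

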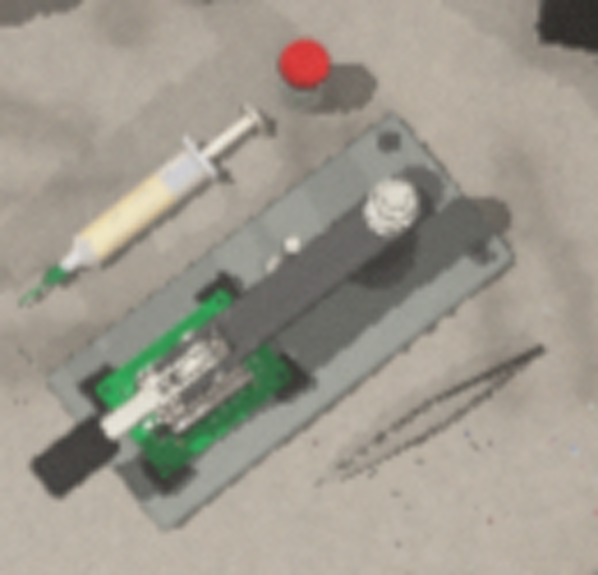

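Run:
```python
from h import *
T=lambda c:(c[0]/4.6+295-.4,c[1]/4.6+145-.4); S=lambda c:(c[0]/5+275-.4,c[1]/5+145-.4)
f=np.array([np.cos(FY),np.sin(FY)])
g,e=tri(S((337,445)),T((75,458)));d=g[:2]-ST
print("grip",g,e,"r",np.linalg.norm(d),"phi",np.arctan2(d[1],d[0])-FY)
p,e=tri(S((236,202)),T((291,243)));print("pin local",(p[:2]-ST)@f,(p[:2]-ST)@[-f[1],f[0]],p[2])
for a,b in [((320,240),(222,320)),((400,232),(250,358))]:
    A,B=[onz("top",T(c),.084)[:2] for c in(a,b)];dd=B-A;ph=np.arctan2(dd[1],dd[0]);print(ph-FY,1e3*(A-ST)@[-np.sin(ph),np.cos(ph)])
a0=cv2.imread("pics/top0.png");
# bystander shift by template match, and heat sink visible fins (scene)
s0=cv2.imread("pics/scene0.png");s1=grab_frame("scene");t1=grab_frame("top")
def sh(i0,i1,x0,y0,x1,y1):
    r=cv2.matchTemplate(i1[y0-6:y1+6,x0-6:x1+6],i0[y0:y1,x0:x1],cv2.TM_CCOEFF_NORMED);_,m,_,l=cv2.minMaxLoc(r);return l[0]-6,l[1]-6,round(m,3)
print("syr",sh(a0,t1,299,167,356,212),"vial",sh(a0,t1,353,152,370,168))
print("tweez",sh(a0,t1,363,236,382,252),sh(s0,s1,360,200,368,222),"sink left side",sh(s0,s1,322,205,336,235))
```

```text
grip [0.54573745 0.13756668 0.07936985] 0.0011058357103837786 r 0.16771095980351472 phi 0.0033112510237249815
pin local 0.03849990158457281 -0.015670994584537083 0.07930390442276469
0.024581533275066292 -9.4520905333833
0.03636878010182354 9.501668361076826
syr (0, 0, 0.918) vial (0, 0, 0.998)
tweez (0, 0, 0.992) (0, 0, 0.999) sink left side (0, 0, 0.794)
```

Run:
```python
from station import arm
print(arm.job_done(), arm.get_state()["t"])
```

```text
the job is handed in; nothing more can be done
the job is handed in; nothing more can be done
```

The strap is closed against its pin and the cam lever is pressed fully down, in that order. I handed the job in shortly after t ≈ 16.3 s, with the arm clear of everything.

- **Strap:** I pushed it round with the back of the closed fingers until it stopped. Force rose to about 12 N with no further movement. In the last pictures the lever grip lies at a strap angle of about 0.003 rad. The bar's edges read 0.02–0.04 rad instead, slightly open. I took that as pixel error and did not push again, because the shoe was already clamped.
- **Lever:** I followed its arc down to a firm stop at about 18 N. The finger tip was then at z 85.5 mm, which fits a level lever with the strap lifted by the clamping. After I withdrew, the lever still lay flat.
- **Other things:** The syringe, vial and tweezers show no shift between the first and last pictures. Neither does the part of the heat sink still visible, though that match is weaker (0.79) because the clamp covers part of it.

**Slips:**
- One row in the very first move had its shifts in mm instead of m. The per-row limit capped it, and the arm only moved along the intended line.
- Joint 6 reached the end of its range (−3.03) partway through the lever press. I backed off, turned the tool 16° and finished the press.

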